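Put the washstand set back on its own mats

ROBOT

A 7-joint arm with a two-finger parallel gripper is mounted at the origin on the work surface. World frame = base frame: x ahead of the robot, y to its left, z up, the work surface at z = 0. Lengths are in mm, angles in rad, forces in N, time in s.
With the tool pointing down it reaches from about 425 to 950 mm from the base axis. Payload 4.7 kg.
Tool frame: the origin (TCP) lies midway between the tips of the shut fingers; the grasp point (between the pads) lies 19 mm behind it (ctrl.pinch_z is the z of the grasp point in the tool frame, in mm); z points along the fingers, y is the line along which they close (so a half turn about z gives the same grasp; the last joint's range is limited). The gripper opens to 85 mm and grips with 20 to 120 N. Pads are 22 mm wide; open, the fingers measure 114 mm over their backs; the gripper's body (76 mm by 85 mm) begins 54 mm behind the grasp point. The pads swing forward as they close: fully open they stand 13 mm farther back than shut.
Start: joints at [1.28, 0.469, -0.049, 1.532, 0.024, 1.141, -0.082], TCP at [174.75, -652.005, 231.335] pointing down, gripper open.
Joint ranges: [-2.59, 2.59], [-0.33, 1.99], [-1.39, 1.29], [0.1, 2.45], [-1.04, 4.18], [0.21, 1.99], [-2.66, 2.66]. Speed limits (rad/s): [2.57, 2.57, 3.14, 3.14, 3.14, 3.14, 3.14].

INTERFACE

Orientations are given as a unit quaternion [x, y, z, w].
In Python, from station import ctrl, grab_frame, camera_params gives the robot as it stands.
- The arm moves only by the tool carry_out, never from a script. Its argument "series" is text: rows parted by semicolons, each of 4 numbers parted by spaces: the shift along the tool's x, y, z in cm, then the turn about the tool's z in degrees. In form: x y z turn; .... A call has 1 to 12 rows; each row is the pose to reach, as a shift and turn from the pose commanded when the call began, along the tool's axes at that moment; what a row does not reach only later rows make up. A row lasts 1/12 s, in which the tool goes at most 41.7 mm and 7.16 degrees, less where a joint would pass 70% of its speed; a pose out of reach is approached as far as the arm can. A call with a gripper value outside its range is refused whole. "fingers" is the opening, from 0 (shut) to 1 (fully open), set as the call begins (left out, the last holds). The fingers move at their own pace and stop on an object; the grip force is fixed at half the most. Time passes only in rows, so rows that repeat a pose let the fingers close. It gives the time, the measured TCP pose, the force, the opening and the grip force at its end, in the units of the state.
- ctrl.read_state(): the state, without advancing time (a new reading comes with each control period).
- grab_frame(name): name is "side" or "top"; returns the picture (384x512x3 uint8, red, green, blue); there is no depth.
- camera_params(name): a dict with "K" (3x3 intrinsics, pixels), "dist_coeffs" ([k1, k2, p1, p2, k3] as OpenCV has them; the pictures are not rectified), "extrinsics" (4x4, takes a point from camera to world coordinates). Camera axes: x right, y down, z forward; pixel columns grow to the right and rows downward; lengths in mm; the calibration is good to about 2 mm. A picture is of the moment at which its call begins. camera_params takes no time and is no camera call.
- ctrl.job_done(): hands the job in; it is judged then, once.
The state is a dict: "clock": time; "joints": joint angles; "qd": joint speeds; "tau": joint torques, N m; "tcp_pos": TCP position; "tcp_rot": TCP orientation; "contact_force": force on the tool from outside, world axes, zero at the start; "ft_torque": the same for the moment, N m; "gripper_width": finger opening in mm; "gripper_force": force on a finger pad.
Only numpy, scipy, OpenCV 4.12 (cv2) and the standard library are available. Lean on these libraries where they do the work, as an engineer would, in place of code of your own. Each camera call takes 0.05 s, during which the arm holds its last target. There are 200 camera calls.

TASK

After cleaning, the four pieces of the washstand set were put back on the wrong wooden mats: the tumbler belongs on the large round mat, the slim bottle on the small round mat, the square canister on the square mat and the soap box on the oblong mat. Swap them round so that each stands upright in the middle of its own mat, the canister with its sides parallel to the mat's sides and the soap box lengthwise along its mat. The empty white tile is free to rest a piece on meanwhile. Set each piece down gently, never drop or topple one, and leave the nail brush where it is.

Things in the scene. Friction and masses are not known exactly. Their poses are not given: they have to be found in the camera images.
- tumbler: Empty round ceramic tumbler, white, open at the top, no handle: straight outside 64 mm in diameter, 90 mm high, wall 4 mm, about 0.2 kg. Origin at the centre of its underside, z up. Belongs on mat_large_round.
- bottle: Slim round grey bottle with a small white cap: body 42 mm in diameter and straight up to 98 mm, then a shoulder, cap 24 mm in diameter from 108 to 124 mm (its top), about 0.15 kg. Origin at the centre of its underside, z up. Belongs on mat_small_round.
- canister: Closed square canister, white with a flat grey metal lid: 58 x 58 mm, 80 mm high, the lid flush with the sides, about 0.25 kg. Origin at the centre of its underside, x and y square to its sides, z up. Belongs on mat_square.
- soap_box: Closed oblong soap box of white plastic, lying flat: 95 mm long (its x), 58 mm wide (its y), 35 mm high, about 0.14 kg. Origin at the centre of its underside, z up. Belongs on mat_oblong.
- mat_large_round: Fixed flat wooden mat without rim, round, 132 mm in diameter, 8 mm thick, lying on the counter. Origin at the centre of its underside, at counter height (z = 0); its top is 8 mm higher. At the start the canister or the soap box stands on it.
- mat_small_round: Fixed flat wooden mat without rim, round, 90 mm in diameter, 8 mm thick. Origin at the centre of its underside (z = 0), top 8 mm higher. At the start the canister or the soap box stands on it (the soap box overhangs it a little).
- mat_square: Fixed flat wooden mat without rim, square, 105 x 105 mm, 8 mm thick. Origin at the centre of its underside (z = 0), top 8 mm higher; x and y square to its sides. At the start the tumbler or the bottle stands on it.
- mat_oblong: Fixed flat wooden mat without rim, oblong, 150 mm long (its x) and 85 mm wide (its y), 8 mm thick. Origin at the centre of its underside (z = 0), top 8 mm higher. At the start the tumbler or the bottle stands on it.
- spare_tile: Fixed flat white tile, 110 x 110 mm, 8 mm thick, empty at the start: the free spot to rest a piece on. Origin at the centre of its underside (z = 0), top 8 mm higher; x and y square to its sides.
- nail_brush: Dark wooden nail brush lying on the counter among the mats, 90 x 42 mm (x, y), 30 mm high. Origin at the centre of its underside. Not part of the job: leave it where it is. (Farther out, more than 0.4 m to the sides, stand a blue spray can 165 mm high on the left and a paper roll 100 mm high on the right.)

How it is judged (in metres and radians):
At the end, for the whole second after the job is handed in: Every piece on its own mat, within 15 mm of its centre, underside within 4 mm of the mat's top, upright within 0.1 rad, at rest (under 20 mm/s); canister sides parallel to its mat's and soap box along its mat, both within 0.26 rad (horizontal distance between tumbler and mat_large_round below 0.015 m and z of tumbler in the frame of mat_large_round between 0.004 and 0.012 m and angle between each of tumbler, bottle, canister, soap_box's own z axis and vertical below 0.1 rad and linear speed of each of tumbler, bottle, canister, soap_box below 0.02 m/s and horizontal distance between bottle and mat_small_round below 0.015 m and z of bottle in the frame of mat_small_round between 0.004 and 0.012 m and horizontal distance between canister and mat_square below 0.015 m and z of canister in the frame of mat_square between 0.004 and 0.012 m and horizontal distance between soap_box and mat_oblong below 0.015 m and z of soap_box in the frame of mat_oblong between 0.004 and 0.012 m and (angle between the x axis of canister and the x axis of mat_square, either way round below 0.26 rad or angle between the x axis of canister and the y axis of mat_square, either way round below 0.26 rad) and angle between the x axis of soap_box and the x axis of mat_oblong, either way round below 0.26 rad); the robot touches nothing.
It fails at once if a piece is toppled (tilted more than 0.6 rad) (angle between any of tumbler, bottle, canister, soap_box's own z axis and vertical above 0.6 rad).
It fails at once if a piece is dropped (falls free of the fingers at more than 0.8 m/s) ((contact force between tumbler and the fingers below 0.3 N and linear speed of tumbler above 0.8 m/s) or (contact force between bottle and the fingers below 0.3 N and linear speed of bottle above 0.8 m/s) or (contact force between canister and the fingers below 0.3 N and linear speed of canister above 0.8 m/s) or (contact force between soap_box and the fingers below 0.3 N and linear speed of soap_box above 0.8 m/s)).
It fails at once if the nail brush is moved more than 30 mm (distance of nail_brush from where it was at the start of the episode above 0.03 m).
It also fails if it takes over 144 s, if anything falls off the work surface, if the arm or the gripper's body presses on something with over 40 N, if the wrist force passes 120 N, or if a joint passes its speed limit or range.

## Working session

There is one attempt and no reset: what is moved stays moved. The work goes in short steps, Python scripts to look and compute and a tool call to move; the robot and the scene stay as the last step left them, time stands still between calls to the robot, and variables do not carry over. Pictures are saved under pics/ and viewed, at most 14 in all, crops included, and the job is handed in when it is done.

Besides the shell and the picture viewer there is one more tool, called after "Emit:" by a JSON object that holds its "op" and its "data", one argument or row to a line. carry_out: Moves the arm, as the interface text tells. Its arguments: {"type":"object","properties":{"series":{"type":"string"},"fingers":{"type":"number"}},"required":["series"]}

```bash
mkdir -p pics; python3 - <<'E'
from station import ctrl, grab_frame, camera_params
import cv2
for n in("top","side"):
    f=grab_frame(n); cv2.imwrite(f"pics/{n}0.png",cv2.resize(f[:,:,::-1],(800,600),interpolation=cv2.INTER_CUBIC)); 
    p=camera_params(n); print(n,p["K"],p["dist_coeffs"],p["extrinsics"])
s=ctrl.read_state(); print(s, ctrl.pinch_z)
E
```

```text
top [[369.16593288   0.         249.9531151 ]
 [  0.         369.16593288 186.09904224]
 [  0.           0.           1.        ]] [-0.0406395  0.         0.         0.         0.       ] [[ 1.80928341e-02 -9.83173815e-01  1.81774305e-01  4.26475514e+02]
 [-9.99798020e-01 -1.61995282e-02  1.18951230e-02  7.07327262e-01]
 [-8.75031545e-03 -1.81952807e-01 -9.83268330e-01  7.52266331e+02]
 [ 0.00000000e+00  0.00000000e+00  0.00000000e+00  1.00000000e+00]]
side [[409.85653008   0.         259.15809067]
 [  0.         409.85653008 199.24298219]
 [  0.           0.           1.        ]] [-0.1396351  0.         0.         0.         0.       ] [[-9.46198755e-01 -2.31938648e-01  2.25637718e-01  3.27520949e+02]
 [-3.23384027e-01  7.02423853e-01 -6.34053233e-01  5.72345603e+02]
 [-1.14318660e-02 -6.72908013e-01 -7.39637829e-01  7.10758612e+02]
 [ 0.00000000e+00  0.00000000e+00  0.00000000e+00  1.00000000e+00]]
{'clock': 0.1, 'joints': array([ 1.28009226,  0.46939925, -0.04861274,  1.53357596,  0.02411945,
        1.14101741, -0.08229497]), 'qd': array([-0.0006502 , -0.00124174, -0.00054595, -0.00131172, -0.00075043,
        0.00093272, -0.00200225]), 'tau': array([ 5.58450097e-05, -5.11520183e+01, -4.72228986e-02, -2.38390195e+01,
        1.07130301e-02,  4.34158661e-03,  1.23429561e-05]), 'tcp_pos': array([ 174.58636235, -651.48088901,  230.33986668]), 'tcp_rot': array([ 9.91440359e-01,  1.30557241e-01, -1.54699840e-04, -8.93474925e-04]), 'contact_force': array([ 0.60649908,  0.03385218, -0.42970277]), 'ft_torque': array([-0.01117667,  0.01744936, -0.02698167]), 'gripper_force': 0.0, 'gripper_width': 85.45416834315631} -18.700000000000003
```

View pics/top0.png

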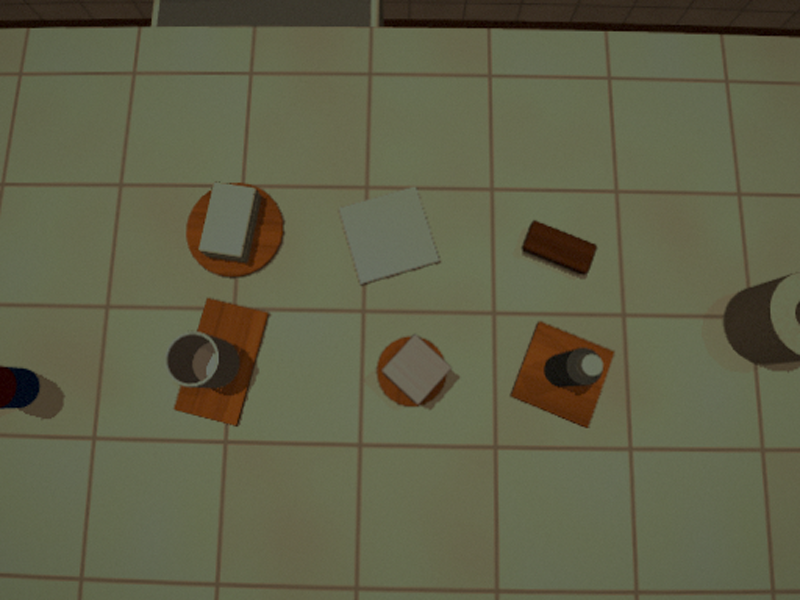

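View pics/side0.png

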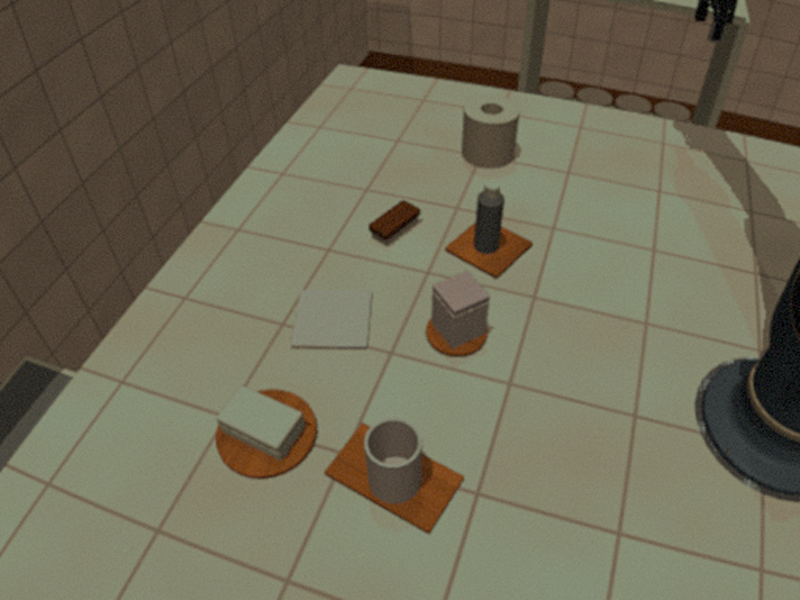

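Top view (800x600): soap box on the large round mat at (235,230), tumbler on the oblong mat at (205,360), canister on the small round mat at (415,370), bottle on the square mat at (575,370), tile at (390,235), and brush at (560,247). The side view shows the same layout.

```bash
cat > h.py <<'E'
import numpy as np, cv2
from scipy.optimize import least_squares
from station import ctrl, grab_frame, camera_params
def ray(n,uv,z):
    p=camera_params(n);T=np.array(p["extrinsics"]);
    q=cv2.undistortPoints(np.array(uv,float).reshape(-1,1,2),np.array(p["K"]),np.array(p["dist_coeffs"])).reshape(-1,2)
    d=np.c_[q,np.ones(len(q))]@T[:3,:3].T;o=T[:3,3]
    return (o+d*((z-o[2])/d[:,2])[:,None])[:,:2]
def proj(n,X):
    p=camera_params(n);T=np.linalg.inv(np.array(p["extrinsics"]))
    return cv2.projectPoints(np.array(X,float).reshape(-1,1,3),cv2.Rodrigues(T[:3,:3])[0],T[:3,3],np.array(p["K"]),np.array(p["dist_coeffs"]))[0].reshape(-1,2)
def circ(P,R):
    c0=(P.max(0)+P.min(0))/2
    return least_squares(lambda c:np.hypot(*(P-c).T)-R,c0,loss="cauchy",f_scale=1.0).x
def rect(P):
    (c,s,a)=cv2.minAreaRect(P.astype(np.float32)); 
    if s[0]<s[1]: s=s[::-1];a+=90
    return np.round(c,1),np.round(s,1),round((a+90)%180-90,1)
def cnts(m,amin=60):
    c,_=cv2.findContours(m.astype(np.uint8),cv2.RETR_EXTERNAL,cv2.CHAIN_APPROX_NONE)
    return [k.reshape(-1,2) for k in c if cv2.contourArea(k)>amin]
E
python3 - <<'E'
from h import *
f=np.mean([grab_frame("top").astype(float) for _ in range(4)],0).astype(np.uint8)
g=np.mean([grab_frame("side").astype(float) for _ in range(4)],0).astype(np.uint8)
np.save("top.npy",f);np.save("side.npy",g)
hsv=cv2.cvtColor(f,cv2.COLOR_RGB2HSV)
orange=(hsv[...,1]>140)&(hsv[...,0]<20)&(hsv[...,2]>60)
for k in cnts(orange,200):
    P=ray("top",k,8); print("mat",k.mean(0).round(),rect(P),"R66",circ(P,66).round(1),"R45",circ(P,45).round(1))
for n,(x,y) in dict(soap=(228,215),soapside=(252,240),canlid=(415,370),tile=(390,235),counter=(300,400),rim=(170,360),tumside=(228,365),cap=(593,364),body=(565,370),brush=(560,240),tumin=(190,355)).items():
    u,v=int(x*.64),int(y*.64); print(n,f[v,u],hsv[v,u])
lab=cv2.cvtColor(f,cv2.COLOR_RGB2LAB)
crop=f[105:285,90:410,::-1]
gr=lab[105:285,90:410,0]; a=lab[105:285,90:410,1]
o=np.vstack([cv2.convertScaleAbs(crop,alpha=1.6),cv2.cvtColor(cv2.convertScaleAbs(a.astype(float)-105,alpha=5),cv2.COLOR_GRAY2BGR)])
cv2.imwrite("pics/c1.png",cv2.resize(o,None,fx=1.6,fy=1.6,interpolation=cv2.INTER_CUBIC))
E
```

```text
mat [252. 239.] (array([458. ,   2.1]), array([87.1, 46.8]), 7.3) R66 [473.5 -45.1] R45 [461.1 -20.8]
mat [360. 239.] (array([ 460.4, -212. ]), array([104.7, 103.7]), 68.3) R66 [ 460.6 -213.3] R45 [ 451.4 -216.6]
mat [144. 232.] (array([469.5, 226.8]), array([149.3,  84.9]), -12.2) R66 [482.9 248.3] R45 [470.6 232. ]
mat [150. 148.] (array([645.3, 222.1]), array([130.4, 128.1]), -68.5) R66 [646.9 222.9] R45 [645.2 227.4]
soap [103 109  92] [ 41  40 109]
soapside [50 34 21] [ 13 148  50]
canlid [105  97  83] [ 19  53 105]
tile [105 111  94] [ 41  39 111]
counter [104 109  82] [ 36  63 109]
rim [43 36 30] [14 77 43]
tumside [40 35 26] [19 89 40]
cap [104 110  90] [ 39  46 110]
body [23 20 16] [17 78 23]
brush [56 27  7] [ 12 223  56]
tumin [41 35 26] [18 93 41]
```

View pics/c1.png

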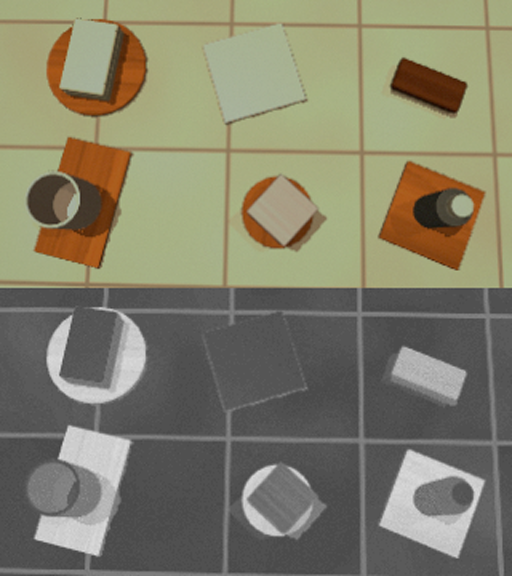

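```bash
python3 - <<'E'
from h import *
f=np.load("top.npy");g=np.load("side.npy")
hsv=cv2.cvtColor(f,cv2.COLOR_RGB2HSV); H,S,V=[hsv[...,i].astype(int) for i in range(3)]
orange=(S>140)&(H<20)&(V>60)
vv,uu=np.mgrid[:384,:512]
def reg(x0,y0,x1,y1): return (uu>x0*.64)&(uu<x1*.64)&(vv>y0*.64)&(vv<y1*.64)
k=np.vstack(cnts(orange&reg(365,325,465,415),10)); P=ray("top",k,8)
c=circ(P,45); r=np.hypot(*(P-c).T); P=P[abs(r-45)<4]; print("small",c,circ(P,45),len(P),len(r))
def show(n,m,z,R=None):
    for k in cnts(m,40):
        P=ray("top",k,z); print(n,rect(P), circ(P,R).round(1) if R else "")
show("soap",(S<52)&(V>80)&reg(190,170,270,270),43)
show("tile",(S<52)&(V>80)&reg(325,175,455,295),8)
show("can",(S<110)&(H<28)&(V>78)&reg(375,325,460,410),88)
show("cap",(V>70)&(S<100)&reg(575,345,610,385),132,12)
show("brush",(S>140)&(V>25)&reg(515,210,605,280),30)
def rim(n,img,uv):
    e=cv2.Canny(cv2.GaussianBlur(cv2.resize(img,None,fx=3,fy=3,interpolation=cv2.INTER_CUBIC),(0,0),1.5),20,50)
    y,x=np.nonzero(e); P=ray(n,np.c_[(x+.5)/3-.5,(y+.5)/3-.5],98)
    c=ray(n,[uv],98)[0]
    for tol in (6,4,2.5,2,2,2):
        r=np.hypot(*(P-c).T); Q=P[abs(r-32)<tol]; c=least_squares(lambda c:np.hypot(*(Q-c).T)-32,c,loss="soft_l1").x
    print("tumbler",n,c.round(1),len(Q))
    r=np.hypot(*(P-c).T);print(np.histogram(r,np.arange(22,38,1))[0])
rim("top",f,(192*.64,359*.64)); rim("side",g,(393*.64,445*.64))
# side checks
hs=cv2.cvtColor(g,cv2.COLOR_RGB2HSV).astype(int); o=(hs[...,1]>140)&(hs[...,0]<20)&(hs[...,2]>60)
for k in cnts(o,150):
    P=ray("side",k,8); print("side mat",k.mean(0).round(),rect(P))
E
```

```text
small [460.133815   -20.56920382] [460.35748677 -20.50128796] 87 138
soap (array([649.7, 222.7]), array([91.3, 54.1]), -8.0) 
tile (array([641.7,  14.4]), array([110.1, 109.1]), -73.0) 
can (array([456.2, -28.6]), array([72.4, 60.8]), 49.1) 
cap (array([ 464.9, -208.4]), array([23.5, 21.9]), -2.2) [ 464.7 -208.6]
brush (array([ 621.1, -207. ]), array([87.9, 43.6]), 68.3) 
tumbler top [465.9 235.3] 209
[ 12  12   8  11  22 194  73   0   0 112  93   4  10  14   9]
tumbler side [465.4 233.6] 232
[  5   5   4   4  41 229   3   0   0  97 117  18   5   9  12]
side mat [251. 308.] (array([468.9, 228.1]), array([149.3,  83.9]), -12.5)
side mat [174. 279.] (array([639.2, 224.8]), array([129.1, 116.3]), 69.1)
side mat [290. 219.] (array([459.5,   0.8]), array([86. , 52.7]), 1.2)
side mat [312. 159.] (array([ 459. , -210.8]), array([105.4, 103.7]), 68.3)
side mat [252. 139.] (array([ 630.8, -232.3]), array([87.6, 38.3]), 67.1)
```

```bash
python3 - <<'E'
from h import *
f=np.load("top.npy");g=np.load("side.npy")
hsv=cv2.cvtColor(f,cv2.COLOR_RGB2HSV); H,S,V=[hsv[...,i].astype(int) for i in range(3)]
vv,uu=np.mgrid[:384,:512]
def reg(x0,y0,x1,y1): return (uu>x0*.64)&(uu<x1*.64)&(vv>y0*.64)&(vv<y1*.64)
def small(n,m):
    y,x=np.nonzero(m); k=cv2.convexHull(np.c_[x,y].astype(np.int32)).reshape(-1,2); P=ray(n,k,8)
    c=(P.max(0)+P.min(0))/2
    for t in (8,5,3): Q=P[abs(np.hypot(*(P-c).T)-45)<t]; c=least_squares(lambda c:np.hypot(*(Q-c).T)-45,c).x; print(n,c.round(1),len(Q),len(P),np.ptp(P,0))
small("top",(S>140)&(H<20)&(V>60)&reg(365,325,460,415))
hs=cv2.cvtColor(g,cv2.COLOR_RGB2HSV).astype(int)
small("side",(hs[...,1]>140)&(hs[...,0]<20)&(hs[...,2]>60)&reg(415,300,500,365))
# canister lid: edge points and explicit corner fit
L=((S<110)&(V>78)&reg(378,330,456,408)).astype(np.uint8)
L=cv2.morphologyEx(L,cv2.MORPH_OPEN,np.ones((5,5)))
for k in cnts(L): print("can",k.min(0)/.64,k.max(0)/.64,rect(ray("top",k,88)))
e=cv2.cvtColor(cv2.convertScaleAbs(f[205:265,225:305],alpha=1.8),cv2.COLOR_RGB2BGR)
cv2.imwrite("pics/c2.png",np.hstack([cv2.resize(e,(480,360),interpolation=cv2.INTER_CUBIC),cv2.resize(cv2.merge([L[205:265,225:305]*255]*3),(320,360)[:1]+(360,))]))
E
```

```text
top [460.5 -18.5] 26 26 [85.51323668 86.12302772]
top [460.5 -18.5] 26 26 [85.51323668 86.12302772]
top [460.5 -18.5] 26 26 [85.51323668 86.12302772]
side [460.  -21.6] 7 15 [86.13700138 53.39286232]
side [459.7 -18.2] 15 15 [86.13700138 53.39286232]
side [459.2 -18.3] 14 15 [86.13700138 53.39286232]
can [378.125  395.3125] [393.75   407.8125] (array([421.6,  11.7]), array([17.7, 13.9]), -88.9)
can [384.375 331.25 ] [454.6875 407.8125] (array([459.2, -26. ]), array([87.4, 80.4]), -0.1)
can [378.125 331.25 ] [398.4375 346.875 ] (array([492.6,  10.4]), array([23.5, 18.1]), -89.0)
```

View pics/c2.png

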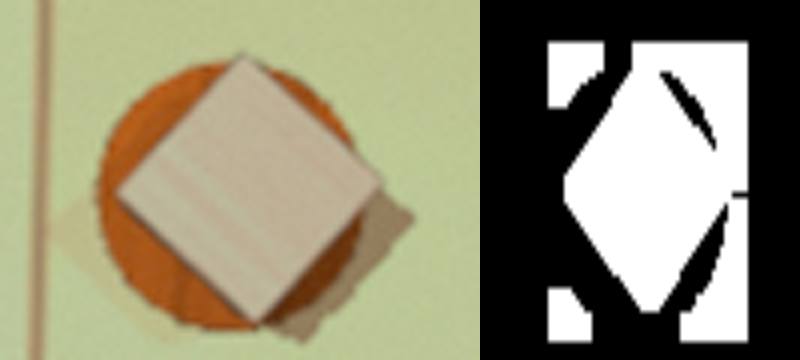

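```bash
cat >> h.py <<'E'
def go(x,y,z,yaw=None):
    "shift (cm, tool axes) and turn (deg) from the present pose to TCP x,y,z (mm), tool-x yaw (deg)"
    from scipy.spatial.transform import Rotation
    s=ctrl.read_state(); R=Rotation.from_quat(s["tcp_rot"]).as_matrix()
    d=R.T@(np.array([x,y,z])-s["tcp_pos"])/10; y0=np.degrees(np.arctan2(R[1,0],R[0,0]))
    t=0 if yaw is None else -((yaw-y0+180)%360-180)
    print("go",(x,y,z,yaw),"->",d.round(2),round(t,1),"| now",s["tcp_pos"].round(1),"yaw",round(y0,1),"j7",s["joints"][6].round(2),"t",s["clock"].round(1))
E
python3 - <<'E'
from h import *
c=np.array([(242,55),(380,182),(258,323),(118,190)])/6+[225,205]-.42
P=ray("top",c,88); print("can",P.mean(0),rect(P))
go(540,-250,231,70)
E
```

```text
can [459.62082049 -21.83346319] (array([459.4, -22. ]), array([57.1, 55.2]), 48.1)Traceback (most recent call last):
  File "<stdin>", line 4, in <module>
  File "h.py", line 28, in go
    print("go",(x,y,z,yaw),"->",d.round(2),round(t,1),"| now",s["tcp_pos"].round(1),"yaw",round(y0,1),"j7",s["joints"][6].round(2),"t",s["clock"].round(1))
                                                                                                                                       ^^^^^^^^^^^^^^^^
AttributeError: 'float' object has no attribute 'round'
```

Emit:
{"op": "carry_out", "data": {
  "series": "45.7 -29.3 0 -55;45.7 -29.3 0 -55;45.7 -29.3 0 -55;45.7 -29.3 0 -55;45.7 -29.3 0 -55;45.7 -29.3 0 -55;45.7 -29.3 0 -55;45.7 -29.3 0 -55;45.7 -29.3 0 -55;45.7 -29.3 0 -55;45.7 -29.3 0 -55;45.7 -29.3 0 -55",
  "fingers": 1
}}

```text
clock: 1.5
tcp_pos: [512.5, -280.9, 231.7]
tcp_rot: [0.819, 0.573, 0.0, 0.0]
contact_force: [0.2, -0.7, -0.7]
gripper_width: 85.6
gripper_force: 0.0
```

```bash
sed -i 's/s\["clock"\].round(1)/round(s["clock"],1)/' h.py; python3 -c "
from h import *
go(540,-250,231,70);go(466,234.5,200,110)"
```

```text
go (540, -250, 231, 70) -> [3.85 1.52 0.07] -0.0 | now [ 512.5 -280.9  231.7] yaw 70.0 j7 -0.07 t 1.5
go (466, 234.5, 200, 110) -> [ 46.83 -22.02   3.13] -40.0 | now [ 512.5 -280.9  231.7] yaw 70.0 j7 -0.07 t 1.5
```

Emit:
{"op": "carry_out", "data": {
  "series": "46 -22 3 -40;46 -22 3 -40;46 -22 3 -40;46 -22 3 -40;46 -22 3 -40;46 -22 3 -40;46 -22 3 -40;46 -22 3 -40;46 -22 3 -40;46 -22 3 -40;46 -22 3 -40;46 -22 3 -40"
}}

```text
clock: 2.5
tcp_pos: [462.8, 216.1, 202.2]
tcp_rot: [0.574, 0.819, 0.0, 0.001]
contact_force: [1.9, -1.0, -0.7]
gripper_width: 85.0
gripper_force: 0.0
```

Emit:
{"op": "carry_out", "data": {
  "series": "0 0 0 0;0 0 0 0;0 0 0 0"
}}

```text
clock: 2.75
tcp_pos: [463.2, 213.9, 201.8]
tcp_rot: [0.573, 0.819, -0.0, 0.0]
contact_force: [-0.1, -0.6, -0.2]
gripper_width: 85.4
gripper_force: 0.0
```

```bash
python3 -c "
from h import *
go(466,234.5,200,110);go(466,234.5,45,110)"
```

```text
go (466, 234.5, 200, 110) -> [1.84 0.97 0.18] 0.0 | now [463.2 213.9 201.8] yaw 110.0 j7 -0.42 t 2.8
go (466, 234.5, 45, 110) -> [ 1.85  0.98 15.68] 0.0 | now [463.2 213.9 201.8] yaw 110.0 j7 -0.42 t 2.8
```

Emit:
{"op": "carry_out", "data": {
  "series": "1.9 1 0 0;1.9 1 2 0;1.9 1 5 0;1.9 1 8 0;1.9 1 11 0;1.9 1 13.5 0;1.9 1 15 0;1.9 1 15.7 0;1.9 1 15.7 0;1.9 1 15.7 0"
}}

```text
clock: 3.58
tcp_pos: [466.9, 234.8, 45.4]
tcp_rot: [0.574, 0.819, 0.0, 0.0]
contact_force: [-0.2, 0.2, 0.6]
gripper_width: 85.3
gripper_force: 0.0
```

Emit:
{"op": "carry_out", "data": {
  "series": "0 0 0 0;0 0 0 0;0 0 0 0;0 0 0 0;0 0 0 0;0 0 0 0;0 0 0 0;0 0 0 0",
  "fingers": 0
}}

```text
clock: 4.25
tcp_pos: [466.7, 235.6, 46.6]
tcp_rot: [0.574, 0.819, 0.0, 0.001]
contact_force: [-1.4, -1.4, 6.7]
gripper_width: 62.6
gripper_force: 65.2
```

```bash
python3 -c "
from h import *
go(466,234.5,45,110);go(642,14.4,190,90);go(642,14.4,46,90)"
```

```text
go (466, 234.5, 45, 110) -> [-0.08 -0.11  0.16] -0.0 | now [466.7 235.6  46.6] yaw 110.0 j7 -0.66 t 4.2
go (642, 14.4, 190, 90) -> [-26.79   8.95 -14.29] 20.0 | now [466.7 235.6  46.6] yaw 110.0 j7 -0.66 t 4.2
go (642, 14.4, 46, 90) -> [-26.78   8.92   0.11] 20.0 | now [466.7 235.6  46.6] yaw 110.0 j7 -0.66 t 4.2
```

Emit:
{"op": "carry_out", "data": {
  "series": "0 0 -0.5 0;0 0 -2 0;0 0 -4.5 0;0 0 -7.5 0;0 0 -10.5 0;-1.5 0.5 -13 1;-4 1.3 -14.3 3;-7 2.3 -14.3 5;-10 3.3 -14.3 8;-13 4.3 -14.3 10;-16 5.3 -14.3 12;-19 6.3 -14.3 14"
}}

```text
clock: 5.25
tcp_pos: [590.7, 77.2, 188.4]
tcp_rot: [0.67, 0.743, 0.0, 0.0]
contact_force: [0.3, -0.1, -2.8]
gripper_width: 62.6
gripper_force: 66.4
```

```bash
python3 -c "
from h import *
print(ctrl.read_state()['gripper_width'],ctrl.read_state()['contact_force'])
go(642,14.4,190,90)"
```

```text
62.63368529749787 [ 0.3141965  -0.13103276 -2.82023366]
go (642, 14.4, 190, 90) -> [-6.77  4.46 -0.15] 5.9 | now [590.7  77.2 188.4] yaw 95.9 j7 -0.37 t 5.2
```

Emit:
{"op": "carry_out", "data": {
  "series": "-2.5 1.6 0 2;-5 3.2 0 4;-6.2 4.2 0 6;-6.6 4.4 0 6;-6.6 4.4 0 6;-6.6 4.4 0 6;-6.6 4.4 0 6"
}}

```text
clock: 5.83
tcp_pos: [639.8, 19.7, 188.2]
tcp_rot: [0.706, 0.708, 0.0, -0.001]
contact_force: [0.4, 0.3, -2.0]
gripper_width: 62.6
gripper_force: 66.5
```

```bash
python3 -c "
from h import *
go(642,14.4,48,90)"
```

```text
go (642, 14.4, 48, 90) -> [-0.54  0.23 14.02] 0.2 | now [639.8  19.7 188.2] yaw 90.2 j7 -0.36 t 5.8
```

Emit:
{"op": "carry_out", "data": {
  "series": "-0.5 0.2 1 0;-0.5 0.2 4 0;-0.5 0.2 7 0;-0.5 0.2 10 0;-0.5 0.2 12 0;-0.5 0.2 13 0;-0.5 0.2 13.6 0;-0.5 0.2 13.9 0;-0.5 0.2 14.0 0;-0.5 0.2 14.1 0;-0.5 0.2 14.1 0;-0.5 0.2 14.1 0"
}}

```text
clock: 6.83
tcp_pos: [643.5, 12.7, 48.0]
tcp_rot: [0.707, 0.707, 0.001, 0.001]
contact_force: [0.0, 0.3, -3.1]
gripper_width: 62.5
gripper_force: 66.5
```

Emit:
{"op": "carry_out", "data": {
  "series": "0 0 0.05 0;0 0 0.1 0;0 0 0.1 0"
}}

```text
clock: 7.08
tcp_pos: [643.3, 12.6, 46.7]
tcp_rot: [0.707, 0.707, 0.0, 0.0]
contact_force: [-0.7, -0.3, 1.5]
gripper_width: 62.7
gripper_force: 66.8
```

Emit:
{"op": "carry_out", "data": {
  "series": "0 0 0 0;0 0 0 0;0 0 0 0;0 0 0 0;0 0 0 0;0 0 -0.5 0;0 0 -2 0;0 0 -5 0;0 0 -8.5 0;0 0 -12 0;0 0 -15 0;0 0 -15 0",
  "fingers": 1
}}

```text
clock: 8.08
tcp_pos: [646.9, 14.0, 205.0]
tcp_rot: [0.707, 0.707, 0.005, 0.005]
contact_force: [1.9, 0.3, 1.0]
gripper_width: 85.4
gripper_force: 0.0
```

```bash
python3 -c "
from h import *
go(650,222.7,130,172)"
```

```text
go (650, 222.7, 130, 172) -> [20.86  0.2   7.52] -82.0 | now [646.9  14.  205. ] yaw 90.0 j7 -0.34 t 8.1
```

Emit:
{"op": "carry_out", "data": {
  "series": "3 0 0 -7;6 0 0 -14;9 0 0 -21;12 0 0 -28;15 0 2 -35;18 0 4 -42;20.5 0.2 6 -49;20.5 0.2 7 -56;20.5 0.2 7 -63;20.5 0.2 7 -70;20.5 0.2 7 -77;20.5 0.2 7 -82"
}}

```text
clock: 9.08
tcp_pos: [645.1, 217.7, 126.9]
tcp_rot: [0.067, 0.998, 0.0, 0.0]
contact_force: [-1.0, 0.6, 1.1]
gripper_width: 85.2
gripper_force: 0.0
```

Emit:
{"op": "carry_out", "data": {
  "series": "0 0 0 0;0 0 0 0;0 0 0 0"
}}

```text
clock: 9.33
tcp_pos: [645.1, 217.5, 126.6]
tcp_rot: [0.071, 0.997, -0.0, 0.0]
contact_force: [0.0, 0.6, 0.5]
gripper_width: 85.3
gripper_force: 0.0
```

```bash
python3 -c "
from h import *
go(650,222.7,14,172)
import cv2
for n in('top','side'): globals()[n]=cv2.resize(grab_frame(n)[:,:,::-1],(512,384))
cv2.imwrite('pics/p1.png',cv2.resize(cv2.convertScaleAbs(np.hstack([top[70:330,60:460],side[70:330,60:460]]),alpha=1.4),(800,260)))"
```

```text
go (650, 222.7, 14, 172) -> [-0.41  0.58 11.26] -0.1 | now [645.1 217.5 126.6] yaw 171.9 j7 0.57 t 9.3
```

View pics/p1.png

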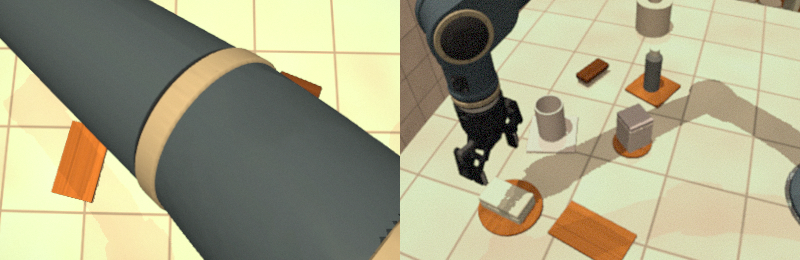

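The tumbler stands on the tile (side panel, 550,118), the oblong mat is clear, and the open gripper is above the soap box at (505,200).

Emit:
{"op": "carry_out", "data": {
  "series": "-0.4 0.6 0 0;-0.4 0.6 2 0;-0.4 0.6 5 0;-0.4 0.6 7.5 0;-0.4 0.6 9.5 0;-0.4 0.6 10.6 0;-0.4 0.6 11.2 0;-0.4 0.6 11.2 0;-0.4 0.6 11.2 0"
}}

```text
clock: 10.18
tcp_pos: [650.3, 223.8, 14.9]
tcp_rot: [0.07, 0.998, 0.0, 0.001]
contact_force: [0.6, -0.2, 0.5]
gripper_width: 85.6
gripper_force: 0.0
```

Emit:
{"op": "carry_out", "data": {
  "series": "0 0 0 0;0 0 0 0;0 0 0 0;0 0 0 0;0 0 0 0;0 0 0 0;0 0 0 0;0 0 0 0",
  "fingers": 0
}}

```text
clock: 10.85
tcp_pos: [650.7, 223.4, 15.7]
tcp_rot: [0.07, 0.998, 0.0, 0.001]
contact_force: [-0.5, -1.2, 6.1]
gripper_width: 57.1
gripper_force: 66.6
```

```bash
python3 -c "
from h import *
go(650,222.7,60,172);go(469.2,227.4,60,167.7)"
```

```text
go (650, 222.7, 60, 172) -> [ 0.04 -0.08 -4.43] -0.0 | now [650.7 223.4  15.7] yaw 172.0 j7 0.49 t 10.8
go (469.2, 227.4, 60, 167.7) -> [18.01 -2.13 -4.48] 4.3 | now [650.7 223.4  15.7] yaw 172.0 j7 0.49 t 10.8
```

Emit:
{"op": "carry_out", "data": {
  "series": "0 0 -0.5 0;0 0 -2 0;0 0 -4 0;1 0 -5.5 0;3 -0.4 -6 1;5.5 -0.7 -6 2;8 -1 -6 3;10.5 -1.3 -6 4;13 -1.6 -6 4.3;15.5 -1.9 -6 4.3;17.3 -2.1 -6 4.3;18 -2.1 -6 4.3"
}}

```text
clock: 11.85
tcp_pos: [465.4, 227.2, 74.5]
tcp_rot: [0.106, 0.994, -0.001, -0.0]
contact_force: [-0.6, -0.3, -1.4]
gripper_width: 57.1
gripper_force: 65.9
```

Emit:
{"op": "carry_out", "data": {
  "series": "0 0 0 0;0 0 0 0;0 0 0 0"
}}

```text
clock: 12.1
tcp_pos: [470.3, 227.3, 74.3]
tcp_rot: [0.108, 0.994, 0.0, 0.001]
contact_force: [0.0, -0.7, -1.6]
gripper_width: 57.0
gripper_force: 65.9
```

```bash
python3 -c "
from h import *
go(469.2,227.4,16.5,167.7)"
```

```text
go (469.2, 227.4, 16.5, 167.7) -> [ 0.11 -0.02  5.78] -0.1 | now [470.3 227.3  74.3] yaw 167.6 j7 0.26 t 12.1
```

Emit:
{"op": "carry_out", "data": {
  "series": "0.1 0 1 0;0.1 0 3 0;0.1 0 4.4 0;0.1 0 5.2 0;0.1 0 5.6 0;0.1 0 5.8 0;0.1 0 5.8 0;0.1 0 5.85 0;0.1 0 5.9 0;0.1 0 5.9 0"
}}

```text
clock: 12.93
tcp_pos: [468.0, 228.0, 15.6]
tcp_rot: [0.107, 0.994, 0.0, 0.001]
contact_force: [-1.4, -0.4, 3.8]
gripper_width: 56.9
gripper_force: 66.5
```

Contact felt; release and rise, then go to the tumbler.

Emit:
{"op": "carry_out", "data": {
  "series": "0 0 0 0;0 0 0 0;0 0 0 0;0 0 0 0;0 0 0 0;0 0 -0.5 0;0 0 -2 0;0 0 -5 0;0 0 -8.5 0;0 0 -12 0;0 0 -15 0;0 0 -18 0",
  "fingers": 1
}}

```text
clock: 13.93
tcp_pos: [467.2, 227.6, 196.9]
tcp_rot: [0.107, 0.994, 0.0, 0.0]
contact_force: [1.1, -0.3, -0.5]
gripper_width: 85.3
gripper_force: 0.0
```

```bash
python3 -c "
from h import *
go(643.3,12.6,190,90)"
```

```text
go (643.3, 12.6, 190, 90) -> [-21.78 -17.27   0.7 ] 77.7 | now [467.2 227.6 196.9] yaw 167.7 j7 0.41 t 13.9
```

Emit:
{"op": "carry_out", "data": {
  "series": "-2 -1.6 0 7;-4 -3.2 0 14;-6 -4.8 0 21;-8 -6.4 0 28;-10 -8 0 35;-12 -9.5 0 42;-14 -11 0 49;-16 -12.6 0 56;-18 -14.2 0 63;-20 -15.8 0 70;-21.8 -17.3 0.7 77;-21.8 -17.3 0.7 77.7"
}}

```text
clock: 14.93
tcp_pos: [645.6, 5.9, 186.7]
tcp_rot: [0.711, 0.703, -0.001, 0.001]
contact_force: [0.2, -1.3, -0.7]
gripper_width: 85.3
gripper_force: 0.0
```

Emit:
{"op": "carry_out", "data": {
  "series": "0 0 0 0;0 0 0 0;0 0 0 0"
}}

```text
clock: 15.18
tcp_pos: [643.0, 13.8, 188.4]
tcp_rot: [0.706, 0.708, 0.0, -0.0]
contact_force: [-0.4, 1.0, 0.2]
gripper_width: 85.6
gripper_force: 0.0
```

```bash
python3 -c "
from h import *
go(643.3,12.6,46,90)"
```

```text
go (643.3, 12.6, 46, 90) -> [-0.14  0.03 14.24] 0.2 | now [643.   13.8 188.4] yaw 90.2 j7 -0.36 t 15.2
```

Emit:
{"op": "carry_out", "data": {
  "series": "-0.1 0 1 0;-0.1 0 4 0;-0.1 0 7 0;-0.1 0 10 0;-0.1 0 12 0;-0.1 0 13.5 0;-0.1 0 14.2 0;-0.1 0 14.2 0;-0.1 0 14.2 0"
}}

```text
clock: 15.93
tcp_pos: [644.2, 11.5, 46.6]
tcp_rot: [0.707, 0.707, 0.001, 0.0]
contact_force: [0.3, 0.9, -0.3]
gripper_width: 85.3
gripper_force: 0.0
```

Emit:
{"op": "carry_out", "data": {
  "series": "0 0 0 0;0 0 0 0;0 0 0 0;0 0 0 0;0 0 0 0;0 0 0 0;0 0 0 0;0 0 0 0",
  "fingers": 0
}}

```text
clock: 16.6
tcp_pos: [644.8, 11.3, 48.0]
tcp_rot: [0.707, 0.707, 0.001, 0.001]
contact_force: [-1.2, -0.7, 6.0]
gripper_width: 62.4
gripper_force: 66.5
```

```bash
python3 -c "
from h import *
go(646,222.7,120,110)"
```

```text
go (646, 222.7, 120, 110) -> [21.14  0.14 -7.2 ] -20.0 | now [644.8  11.3  48. ] yaw 90.0 j7 -0.45 t 16.6
```

Emit:
{"op": "carry_out", "data": {
  "series": "0 0 -0.5 0;0 0 -2 0;0 0 -4.5 0;1 0 -6.5 -1;3 0 -7.2 -3;5.5 0 -7.2 -6;8.5 0.1 -7.2 -9;11.5 0.1 -7.2 -12;14.5 0.1 -7.2 -15;17.5 0.1 -7.2 -18;20 0.1 -7.2 -20;21.1 0.1 -7.2 -20"
}}

```text
clock: 17.6
tcp_pos: [642.3, 229.1, 118.3]
tcp_rot: [0.57, 0.822, 0.002, -0.002]
contact_force: [-0.4, 0.8, -2.2]
gripper_width: 62.9
gripper_force: 66.4
```

Emit:
{"op": "carry_out", "data": {
  "series": "0 0 0 0;0 0 0 0;0 0 0 0"
}}

```text
clock: 17.85
tcp_pos: [645.0, 219.7, 117.5]
tcp_rot: [0.575, 0.819, -0.001, 0.001]
contact_force: [0.5, -0.7, -1.9]
gripper_width: 62.6
gripper_force: 66.4
```

```bash
python3 -c "
from h import *
go(646,222.7,49,110)"
```

```text
go (646, 222.7, 49, 110) -> [0.26 0.21 6.85] -0.1 | now [645.  219.7 117.5] yaw 109.9 j7 -0.41 t 17.9
```

Emit:
{"op": "carry_out", "data": {
  "series": "0.2 0.2 1 0;0.2 0.2 3 0;0.2 0.2 5 0;0.2 0.2 6.1 0;0.2 0.2 6.6 0;0.2 0.2 6.8 0;0.2 0.2 6.85 0;0.2 0.2 6.9 0;0.2 0.2 6.95 0;0.2 0.2 7 0;0.2 0.2 7 0"
}}

```text
clock: 18.77
tcp_pos: [646.1, 224.7, 48.5]
tcp_rot: [0.574, 0.819, 0.0, 0.0]
contact_force: [-1.4, 0.5, -2.5]
gripper_width: 62.3
gripper_force: 66.4
```

Emit:
{"op": "carry_out", "data": {
  "series": "0 0 0.05 0;0 0 0.1 0;0 0 0.1 0;0 0 0.1 0"
}}

```text
clock: 19.1
tcp_pos: [646.1, 224.7, 48.0]
tcp_rot: [0.574, 0.819, 0.0, 0.0]
contact_force: [-1.8, -1.1, 4.8]
gripper_width: 62.5
gripper_force: 66.9
```

Emit:
{"op": "carry_out", "data": {
  "series": "0 0 0 0;0 0 0 0;0 0 0 0;0 0 0 0;0 0 0 0;0 0 -0.5 0;0 0 -2 0;0 0 -5 0;0 0 -8.5 0;0 0 -12 0;0 0 -15 0;0 0 -15 0",
  "fingers": 1
}}

```text
clock: 20.1
tcp_pos: [649.0, 227.4, 206.4]
tcp_rot: [0.574, 0.819, 0.006, 0.004]
contact_force: [1.0, 0.4, 0.9]
gripper_width: 85.0
gripper_force: 0.0
```

```bash
python3 -c "
from h import *
go(464.8,-208.5,200,68)"
```

```text
go (464.8, -208.5, 200, 68) -> [-34.66 -32.23   0.15] 42.0 | now [649.  227.4 206.4] yaw 110.0 j7 -0.36 t 20.1
```

Emit:
{"op": "carry_out", "data": {
  "series": "-34.7 -32.2 0 42;-34.7 -32.2 0 42;-34.7 -32.2 0 42;-34.7 -32.2 0 42;-34.7 -32.2 0 42;-34.7 -32.2 0 42;-34.7 -32.2 0 42;-34.7 -32.2 0 42;-34.7 -32.2 0 42;-34.7 -32.2 0 42;-34.7 -32.2 0 42;-34.7 -32.2 0 42"
}}

```text
clock: 21.1
tcp_pos: [459.0, -217.9, 197.9]
tcp_rot: [0.831, 0.556, -0.001, 0.001]
contact_force: [-0.3, -0.1, 0.9]
gripper_width: 85.5
gripper_force: 0.0
```

Emit:
{"op": "carry_out", "data": {
  "series": "0 0 0 0;0 0 0 0;0 0 0 0"
}}

```text
clock: 21.35
tcp_pos: [462.8, -210.2, 197.7]
tcp_rot: [0.828, 0.56, 0.001, 0.0]
contact_force: [-0.3, 0.2, -1.0]
gripper_width: 85.7
gripper_force: 0.0
```

```bash
python3 - <<'E'
from h import *
go(464.8,-208.5,68,68)
f=grab_frame("top");g=grab_frame("side")
cv2.imwrite('pics/p2.png',cv2.convertScaleAbs(np.hstack([f[90:300,80:480],g[90:350,130:530][:210]])[:,:,::-1],alpha=1.4))
E
```

```text
go (464.8, -208.5, 68, 68) -> [ 0.22  0.11 12.98] 0.1 | now [ 462.8 -210.2  197.7] yaw 68.1 j7 -0.19 t 21.4
```

View pics/p2.png

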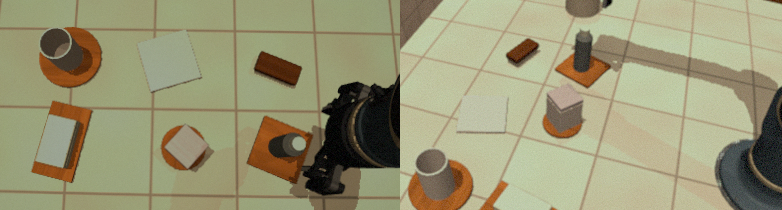

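```bash
python3 - <<'E'
from h import *
s=ctrl.read_state();print(s["tcp_pos"],proj("top",[s["tcp_pos"]]),proj("side",[s["tcp_pos"],[465,-208,132]]))
g=grab_frame("side");f=grab_frame("top")
cv2.imwrite('pics/p3.png',cv2.convertScaleAbs(np.vstack([g[:,:,::-1][:250],f[100:300,:,::-1]]),alpha=1.4))
E
```

```text
[ 462.87864829 -209.78332911  197.43748257] [[393.99717943 231.83574488]] [[317.55664671  94.09649193]
 [314.08713015 118.02521463]]
```

View pics/p3.png

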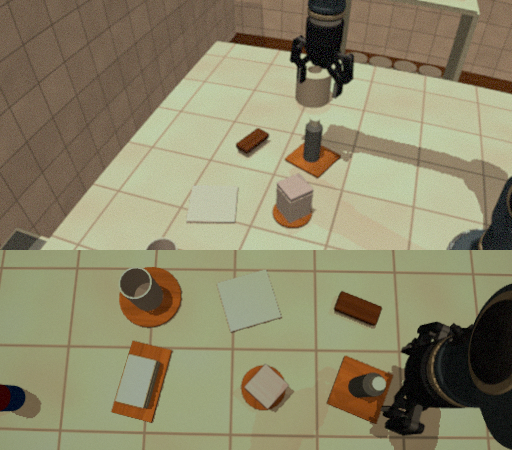

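The side view shows the open gripper straight above the bottle (fingers at 322,75; bottle at 313,130). The top panel shows the tumbler and soap box on their mats.

Emit:
{"op": "carry_out", "data": {
  "series": "0.2 0.1 0 0;0.2 0.1 1 0;0.2 0.1 3 0;0.2 0.1 6 0;0.2 0.1 9 0;0.2 0.1 11 0;0.2 0.1 12.3 0;0.2 0.1 12.8 0;0.2 0.1 12.8 0;0.2 0.1 12.8 0"
}}

```text
clock: 22.38
tcp_pos: [464.0, -210.0, 69.0]
tcp_rot: [0.829, 0.559, 0.0, 0.0]
contact_force: [0.5, 0.4, 0.4]
gripper_width: 84.9
gripper_force: 0.0
```

Emit:
{"op": "carry_out", "data": {
  "series": "0 0 0 0;0 0 0 0;0 0 0 0;0 0 0 0;0 0 0 0;0 0 0 0;0 0 0 0;0 0 0 0;0 0 0 0;0 0 0 0",
  "fingers": 0
}}

```text
clock: 23.22
tcp_pos: [463.9, -210.3, 69.9]
tcp_rot: [0.829, 0.559, 0.0, 0.001]
contact_force: [-1.3, 0.9, 6.0]
gripper_width: 41.1
gripper_force: 60.3
```

```bash
python3 -c "
from h import *
go(642,14.4,190,75)"
```

```text
go (642, 14.4, 190, 75) -> [ 27.5    8.1  -12.02] -7.0 | now [ 463.9 -210.3   69.9] yaw 68.0 j7 -0.31 t 23.2
```

Emit:
{"op": "carry_out", "data": {
  "series": "0 0 -0.5 0;0 0 -2 0;0 0 -4.5 0;0 0 -7.5 0;1 0.3 -10 0;3 0.9 -11.5 -1;5.5 1.6 -11.5 -2;8.5 2.5 -11.5 -3;11.5 3.4 -11.5 -4;14.5 4.3 -11.5 -5;17.5 5.2 -11.5 -6;20.5 6 -11.5 -7"
}}

```text
clock: 24.22
tcp_pos: [596.6, -41.5, 184.0]
tcp_rot: [0.793, 0.609, -0.0, 0.0]
contact_force: [0.6, -0.1, -1.3]
gripper_width: 40.5
gripper_force: 60.6
```

Emit:
{"op": "carry_out", "data": {
  "series": "2.5 0.7 0 0;4.5 1.4 0 0;6 1.8 0 0;6.7 2 0 0;6.7 2 0 0;6.7 2 0 0;6.7 2 0 0"
}}

```text
clock: 24.8
tcp_pos: [632.1, 15.2, 183.7]
tcp_rot: [0.794, 0.608, -0.001, 0.0]
contact_force: [-0.0, -0.0, -0.5]
gripper_width: 40.6
gripper_force: 60.6
```

```bash
python3 -c "
from h import *
go(642,14.4,71,75)"
```

```text
go (642, 14.4, 71, 75) -> [ 0.2   0.98 11.27] -0.1 | now [632.1  15.2 183.7] yaw 74.9 j7 -0.6 t 24.8
```

Emit:
{"op": "carry_out", "data": {
  "series": "0.2 0.9 1 0;0.2 0.9 4 0;0.2 0.9 7 0;0.2 0.9 9 0;0.2 0.9 10.3 0;0.2 0.9 10.9 0;0.2 0.9 11.15 0;0.2 0.9 11.25 0;0.2 0.9 11.3 0;0.2 0.9 11.35 0;0.2 0.9 11.35 0;0.2 0.9 11.35 0"
}}

```text
clock: 25.8
tcp_pos: [642.4, 16.6, 71.3]
tcp_rot: [0.793, 0.609, 0.001, 0.001]
contact_force: [0.4, 0.5, -1.6]
gripper_width: 40.7
gripper_force: 60.7
```

Emit:
{"op": "carry_out", "data": {
  "series": "0 0 0.05 0;0 0 0.1 0;0 0 0.15 0;0 0 0.15 0;0 0 0.15 0"
}}

```text
clock: 26.22
tcp_pos: [642.2, 16.7, 69.9]
tcp_rot: [0.793, 0.609, 0.0, 0.0]
contact_force: [-1.5, 0.1, 5.6]
gripper_width: 40.7
gripper_force: 61.3
```

Emit:
{"op": "carry_out", "data": {
  "series": "0 0 0 0;0 0 0 0;0 0 0 0;0 0 0 0;0 0 0 0;0 0 0 0;0 0 -0.5 0;0 0 -2 0;0 0 -5 0;0 0 -8.5 0;0 0 -11 0;0 0 -12.5 0",
  "fingers": 1
}}

```text
clock: 27.22
tcp_pos: [643.4, 17.2, 198.1]
tcp_rot: [0.793, 0.609, 0.002, 0.002]
contact_force: [0.9, -0.2, -0.1]
gripper_width: 85.3
gripper_force: 0.0
```

```bash
python3 -c "
from h import *
go(459.5,-22,190,48)"
```

```text
go (459.5, -22, 190, 48) -> [ -8.54 -16.76   0.71] 27.0 | now [643.4  17.2 198.1] yaw 75.0 j7 -0.59 t 27.2
```

Emit:
{"op": "carry_out", "data": {
  "series": "-2 -4 0 6;-4 -8 0 13;-6 -11.5 0 20;-8 -15 0 25;-8.5 -16.7 0 27;-8.5 -16.7 0 27;-8.5 -16.7 0 27;-8.5 -16.7 0 27;-8.5 -16.7 0 27"
}}

```text
clock: 27.97
tcp_pos: [460.1, -21.8, 194.3]
tcp_rot: [0.913, 0.407, 0.001, 0.0]
contact_force: [0.4, 0.5, -0.0]
gripper_width: 85.4
gripper_force: 0.0
```

```bash
python3 -c "
from h import *
go(459.5,-22,40,48)"
```

```text
go (459.5, -22, 40, 48) -> [-0.08 -0.04 15.43] 0.1 | now [460.1 -21.8 194.3] yaw 48.1 j7 -0.89 t 28.0
```

Emit:
{"op": "carry_out", "data": {
  "series": "0 0 1 0;0 0 4 0;0 0 7 0;0 0 10 0;0 0 12.5 0;0 0 14.2 0;0 0 15 0;0 0 15.4 0;0 0 15.4 0;0 0 15.4 0"
}}

```text
clock: 28.8
tcp_pos: [459.4, -22.0, 40.4]
tcp_rot: [0.913, 0.407, 0.001, 0.0]
contact_force: [0.2, -0.5, 0.2]
gripper_width: 85.2
gripper_force: 0.0
```

Emit:
{"op": "carry_out", "data": {
  "series": "0 0 0 0;0 0 0 0;0 0 0 0;0 0 0 0;0 0 0 0;0 0 0 0;0 0 0 0;0 0 0 0",
  "fingers": 0
}}

```text
clock: 29.47
tcp_pos: [459.5, -22.3, 41.1]
tcp_rot: [0.914, 0.407, 0.001, 0.001]
contact_force: [-1.3, 0.6, 6.9]
gripper_width: 57.7
gripper_force: 64.8
```

```bash
python3 -c "
from h import *
go(460,-211.7,110,68.3)"
```

```text
go (460, -211.7, 110, 68.3) -> [-14.03  12.72  -6.89] -20.3 | now [459.5 -22.3  41.1] yaw 48.0 j7 -1.08 t 29.5
```

Emit:
{"op": "carry_out", "data": {
  "series": "0 0 -0.5 0;0 0 -2 0;0 0 -4.5 0;-0.8 0.7 -6.5 -1;-2.2 2 -7 -3;-4 3.6 -7 -6;-6 5.4 -7 -9;-8 7.2 -7 -12;-10 9 -7 -15;-12 10.9 -7 -18;-13.4 12.2 -7 -20;-14 12.7 -7 -20.3"
}}

```text
clock: 30.47
tcp_pos: [458.4, -214.9, 109.8]
tcp_rot: [0.829, 0.56, -0.001, 0.0]
contact_force: [0.4, 0.2, -3.2]
gripper_width: 57.7
gripper_force: 64.5
```

Emit:
{"op": "carry_out", "data": {
  "series": "0 0 0 0;0 0 0 0;0 0 0 0"
}}

```text
clock: 30.72
tcp_pos: [459.2, -209.3, 109.9]
tcp_rot: [0.827, 0.562, 0.0, -0.0]
contact_force: [-0.0, -0.6, -1.5]
gripper_width: 57.9
gripper_force: 64.5
```

```bash
python3 -c "
from h import *
go(460,-211.7,42,68.3)"
```

```text
go (460, -211.7, 42, 68.3) -> [-0.2   0.16  6.79] 0.1 | now [ 459.2 -209.3  109.9] yaw 68.4 j7 -0.27 t 30.7
```

Emit:
{"op": "carry_out", "data": {
  "series": "-0.2 0.1 1 0;-0.2 0.1 3 0;-0.2 0.1 5 0;-0.2 0.1 6.1 0;-0.2 0.1 6.6 0;-0.2 0.1 6.75 0;-0.2 0.1 6.8 0;-0.2 0.1 6.85 0;-0.2 0.1 6.9 0;-0.2 0.1 6.95 0;-0.2 0.1 6.95 0"
}}

```text
clock: 31.63
tcp_pos: [460.0, -213.8, 41.1]
tcp_rot: [0.828, 0.561, 0.0, 0.001]
contact_force: [-1.0, 0.2, 0.2]
gripper_width: 57.2
gripper_force: 65.1
```

Emit:
{"op": "carry_out", "data": {
  "series": "0 0 0.05 0;0 0 0.05 0;0 0 0.05 0"
}}

```text
clock: 31.88
tcp_pos: [460.0, -213.8, 41.1]
tcp_rot: [0.828, 0.561, 0.0, 0.001]
contact_force: [-1.6, -0.1, 6.9]
gripper_width: 57.5
gripper_force: 65.7
```

Emit:
{"op": "carry_out", "data": {
  "series": "0 0 0 0;0 0 0 0;0 0 0 0;0 0 0 0;0 0 0 0;0 0 -0.5 0;0 0 -2 0;0 0 -5 0;0 0 -8.5 0;0 0 -12 0;0 0 -15 0;0 0 -15.5 0",
  "fingers": 1
}}

```text
clock: 32.88
tcp_pos: [462.6, -214.3, 200.7]
tcp_rot: [0.828, 0.561, 0.003, 0.005]
contact_force: [0.9, 0.0, -0.1]
gripper_width: 85.3
gripper_force: 0.0
```

```bash
python3 -c "
from h import *
go(642.2,16.7,200,75)"
```

```text
go (642.2, 16.7, 200, 75) -> [28.1   8.14  0.13] -6.7 | now [ 462.6 -214.3  200.7] yaw 68.3 j7 -0.19 t 32.9
```

Emit:
{"op": "carry_out", "data": {
  "series": "4 1.1 0 -3;8 2.3 0 -6;12 3.5 0 -6.7;16 4.6 0 -6.7;20 5.8 0 -6.7;24 7 0 -6.7;27 7.9 0 -6.7;28.2 8.2 0 -6.7;28.2 8.2 0 -6.7;28.2 8.2 0 -6.7;28.2 8.2 0 -6.7;28.2 8.2 0 -6.7"
}}

```text
clock: 33.88
tcp_pos: [639.2, 15.7, 194.8]
tcp_rot: [0.794, 0.608, -0.001, 0.0]
contact_force: [-0.4, -0.9, -0.8]
gripper_width: 85.4
gripper_force: 0.0
```

```bash
python3 -c "
from h import *
go(642.2,16.7,69,75)"
```

```text
go (642.2, 16.7, 69, 75) -> [ 0.2   0.27 12.58] -0.2 | now [639.2  15.7 194.8] yaw 74.8 j7 -0.61 t 33.9
```

Emit:
{"op": "carry_out", "data": {
  "series": "0.2 0.2 0.5 0;0.2 0.2 2.5 0;0.2 0.2 5.5 0;0.2 0.2 8.5 0;0.2 0.2 10.8 0;0.2 0.2 12.2 0;0.2 0.2 12.6 0;0.2 0.2 12.6 0;0.2 0.2 12.6 0"
}}

```text
clock: 34.63
tcp_pos: [643.4, 19.6, 70.2]
tcp_rot: [0.793, 0.609, 0.001, 0.001]
contact_force: [-0.1, 0.6, 0.7]
gripper_width: 85.8
gripper_force: 0.0
```

Emit:
{"op": "carry_out", "data": {
  "series": "0 0 0 0;0 0 0 0;0 0 0 0;0 0 0 0;0 0 0 0;0 0 0 0;0 0 0 0;0 0 0 0;0 0 0 0;0 0 0 0",
  "fingers": 0
}}

```text
clock: 35.47
tcp_pos: [643.0, 19.8, 70.1]
tcp_rot: [0.793, 0.609, 0.001, 0.0]
contact_force: [-1.6, 0.2, 6.8]
gripper_width: 40.7
gripper_force: 60.9
```

```bash
python3 - <<'E'
from h import *
go(460.2,-18.6,150,80)
g=(np.mean([grab_frame("side") for _ in range(2)],0)).astype(np.uint8)
def small(n,m):
    y,x=np.nonzero(m); k=cv2.convexHull(np.c_[x,y].astype(np.int32)).reshape(-1,2); print(circ(ray(n,k,8),45),np.ptp(ray(n,k,8),0))
hs=cv2.cvtColor(g,cv2.COLOR_RGB2HSV).astype(int); vv,uu=np.mgrid[:384,:512]
small("side",(hs[...,1]>140)&(hs[...,0]<20)&(hs[...,2]>60)&(abs(uu-292)<30)&(abs(vv-213)<26))
E
```

```text
go (460.2, -18.6, 150, 80) -> [ -8.44 -16.65  -8.02] -5.0 | now [643.   19.8  70.1] yaw 75.0 j7 -0.69 t 35.5
[458.0806884  -17.41450318] [85.56745043 88.45450134]
```

Emit:
{"op": "carry_out", "data": {
  "series": "0 0 -0.5 0;0 0 -2 0;0 0 -4.5 0;-0.5 -1 -6.5 0;-1.5 -2.8 -8 -1;-2.7 -5.2 -8 -2;-4 -7.9 -8 -3;-5.3 -10.5 -8 -4;-6.6 -13 -8 -5;-7.7 -15.2 -8 -5;-8.2 -16.3 -8 -5;-8.3 -16.6 -8 -5"
}}

```text
clock: 36.57
tcp_pos: [458.4, -18.4, 148.8]
tcp_rot: [0.766, 0.642, -0.001, 0.0]
contact_force: [-0.1, -1.1, -1.8]
gripper_width: 40.7
gripper_force: 60.7
```

Emit:
{"op": "carry_out", "data": {
  "series": "0 0 0 0;0 0 0 0;0 0 0 0"
}}

```text
clock: 36.82
tcp_pos: [462.3, -17.1, 149.2]
tcp_rot: [0.766, 0.643, 0.001, 0.0]
contact_force: [0.3, -0.8, -1.3]
gripper_width: 40.6
gripper_force: 60.7
```

```bash
python3 -c "
from h import *
go(459.8,-17,71,80)"
```

```text
go (459.8, -17, 71, 80) -> [-0.04 -0.26  7.82] 0.0 | now [462.3 -17.1 149.2] yaw 80.0 j7 -0.46 t 36.8
```

Emit:
{"op": "carry_out", "data": {
  "series": "0 -0.2 1 0;0 -0.2 3 0;0 -0.2 5 0;0 -0.2 6.6 0;0 -0.2 7.4 0;0 -0.2 7.7 0;0 -0.2 7.8 0;0 -0.2 7.85 0;0 -0.2 7.9 0;0 -0.2 7.95 0;0 -0.2 7.95 0"
}}

```text
clock: 37.73
tcp_pos: [459.3, -17.3, 70.1]
tcp_rot: [0.766, 0.643, 0.001, 0.001]
contact_force: [1.0, -0.8, 0.2]
gripper_width: 40.7
gripper_force: 61.0
```

Emit:
{"op": "carry_out", "data": {
  "series": "0 0 0.05 0;0 0 0.05 0;0 0 0.05 0"
}}

```text
clock: 37.98
tcp_pos: [459.3, -17.3, 70.0]
tcp_rot: [0.766, 0.643, 0.0, 0.001]
contact_force: [-1.3, -0.0, 7.0]
gripper_width: 40.6
gripper_force: 61.7
```

Emit:
{"op": "carry_out", "data": {
  "series": "0 0 0 0;0 0 0 0;0 0 0 0;0 0 0 0;0 0 0 0;0 0 0 0;0 0 -0.5 0;0 0 -2 0;0 0 -5 0;0 0 -8.5 0;0 0 -12 0;0 0 -14 0",
  "fingers": 1
}}

```text
clock: 38.98
tcp_pos: [460.0, -16.7, 212.7]
tcp_rot: [0.766, 0.643, 0.002, 0.002]
contact_force: [1.0, 0.2, -0.4]
gripper_width: 85.5
gripper_force: 0.0
```

Emit:
{"op": "carry_out", "data": {
  "series": "-2 2 -1 0;-5 4 -1 0;-8 6 -1 0;-12 7 -1 0;-16 8 -1 0;-20 9 -1 0;-24 10 -1 0;-28 11 -1 0;-32 12 -1 0;-34 13 -1 0;-34 13 -1 0;-34 13 -1 0"
}}

```text
clock: 39.98
tcp_pos: [527.1, -375.8, 218.4]
tcp_rot: [0.767, 0.642, 0.0, -0.001]
contact_force: [0.2, 1.2, 0.6]
gripper_width: 85.3
gripper_force: 0.0
```

```bash
python3 - <<'E'
from h import *
go(460,-350,200,60)
f=grab_frame("top");g=grab_frame("side")
cv2.imwrite('pics/p4.png',cv2.convertScaleAbs(np.vstack([f[90:300],g[90:350]])[:,:,::-1],alpha=1.4))
f=np.mean([grab_frame("top").astype(float) for _ in range(4)],0).astype(np.uint8)
np.save("top2.npy",f)
E
```

```text
go (460, -350, 200, 60) -> [ 1.36 -7.06  1.85] 19.9 | now [ 527.1 -375.8  218.4] yaw 79.9 j7 0.17 t 40.0
```

View pics/p4.png

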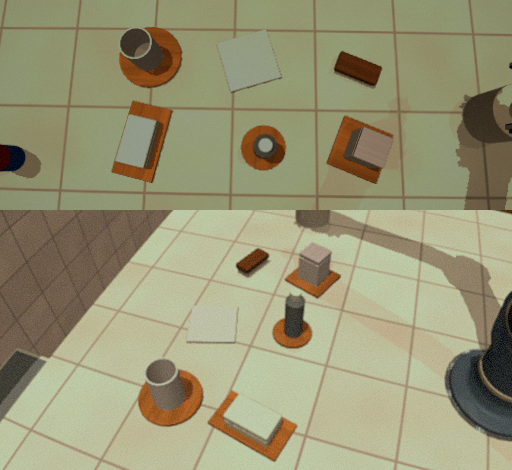

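All four pieces stand on their own mats: tumbler (140,50), soap box (140,140), bottle (264,146) and canister (372,148). I'll check the positions numerically before handing in.

```bash
python3 - <<'E'
from h import *
f=np.load("top2.npy");hsv=cv2.cvtColor(f,cv2.COLOR_RGB2HSV); H,S,V=[hsv[...,i].astype(int) for i in range(3)]
vv,uu=np.mgrid[:384,:512]
def at(p,r): c=proj("top",[p])[0]; return np.hypot(uu-c[0],vv-c[1])<r
def rs(n,m,z,mat,R=None):
    for k in cnts(m,40): P=ray("top",k,z);print(n,rect(P),circ(P,R).round(1) if R else "", "mat",mat)
rs("soap",(S<55)&(V>80)&at([469,227,43],34),43,"469.2 227.4 -12.3")
rs("can",(S<110)&(V>78)&at([460,-212,88],26),88,"460 -211.5 68.3")
rs("cap",(V>70)&(S<100)&at([460,-18,132],13),132,"459.5 -18.4",12)
o=(S>140)&(H<20)&(V>60)
rs("small",o&at([460,-18,8],30),8,"",45); rs("large",o&at([646,223,8],42),8,"",66)
e=cv2.Canny(cv2.GaussianBlur(cv2.resize(f,None,fx=3,fy=3,interpolation=cv2.INTER_CUBIC),(0,0),1.5),20,50)
y,x=np.nonzero(e);P=ray("top",np.c_[(x+.5)/3-.5,(y+.5)/3-.5],98);c=np.array([646,224.])
for t in(8,5,3,2,2):Q=P[abs(np.hypot(*(P-c).T)-32)<t];c=least_squares(lambda c:np.hypot(*(Q-c).T)-32,c,loss="soft_l1").x
print("tumbler",c,len(Q))
E
```

```text
soap (array([441. , 273.4]), array([33.2, 14.9]), -11.9)  mat 469.2 227.4 -12.3
soap (array([467.6, 228.6]), array([91.4, 54.5]), -12.2)  mat 469.2 227.4 -12.3
can (array([ 462.1, -222.6]), array([83.5, 73. ]), -22.2)  mat 460 -211.5 68.3
cap (array([459.5, -18.4]), array([23.4, 21.6]), -89.0) [459.3 -18.3] mat 459.5 -18.4
small (array([460.4, -18.3]), array([88.1, 85.4]), -89.0) [461.5 -16.3] mat 
large (array([642.2, 218. ]), array([130.4, 118.9]), -41.2) [647.3 223.4] mat 
tumbler [646.28073383 226.1770586 ] 255
```

```bash
python3 -c "
from station import ctrl
print(ctrl.job_done())"
```

```text
the job is handed in; nothing more can be done
None
```

The job is handed in at about 40 s on the robot clock. By my camera check the tumbler, bottle and soap box are within about 3 mm of their mat centres. The canister's lid outline was too muddled to measure, so I judge its placing from the arm's pose at release, about 2 mm off centre, and from the picture. The nail brush was left alone, and no verdict was returned.

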